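Turn the spice carousel to the yellow-lidded jar

TASK

Bring the spice jar with the yellow lid to the front of the carousel, squarely in line with the red pointer on its foot, by pushing the posts on the turntable's rim round with your fingertips. Do not grip the posts, and do not touch or lift the jars: they ride round upright in their places. Leave the mug, tomato and garlic alone, and finish with the turntable at rest.

Things in the scene. Friction and masses are not known exactly. Their poses are not given: they have to be found in the camera images.
- carousel_foot: fixed white round foot of the spice carousel, 190 mm across and 12 mm high, on the worktop; origin at the centre of its underside, on the turning axis; its own -x axis points to the front of the carousel, along the flat white tongue (6 mm high) that ends 140 mm from the axis with a red pointer
- turntable: light wooden turntable, 224 mm across; turns about the vertical either way without stops and stays where left (about 2 N at a post moves it); origin on the axis 14 mm above the worktop, z up; tray floor 10 mm, rim 20 mm above the origin; five jar places 48 mm from the axis at 0, 72, 144, 216, 288 degrees from its x axis (counter-clockwise from above)
- posts_ccw: counter-clockwise-facing halves of the five upright darker wooden finger posts on the turntable's rim (push here to turn clockwise, seen from above). Posts 20 mm thick, 118 mm from the axis, at 36, 108, 180, 252, 324 degrees from the turntable's x axis, tops 115 mm above the worktop; same frame as the turntable
- posts_cw: the halves of the same five posts that face clockwise (push here to turn counter-clockwise, seen from above); same frame as the turntable
- yellow_jar: loose spice jar with a yellow lid, 44 mm across, 96 mm tall, standing on one of the five places of the turntable; origin at the centre of its underside, z up. This is the jar wanted at the front
- green_jar: loose spice jar with a green lid, 41 mm across, 97 mm tall, standing on one of the five places of the turntable; origin at the centre of its underside, z up
- black_jar: loose spice jar with a black lid, 40 mm across, 107 mm tall, standing on one of the five places of the turntable; origin at the centre of its underside, z up
- red_jar: loose spice jar with a red lid, 41 mm across, 109 mm tall, standing on one of the five places of the turntable; origin at the centre of its underside, z up
- red_jar_large: like the other red-lidded jar but a little wider: loose spice jar with a red lid, 45 mm across, 106 mm tall, standing on one of the five places of the turntable; origin at the centre of its underside, z up
- mug: loose white mug, 80 mm wide (120 mm with its handle) and 101 mm tall, on the worktop left of the carousel; origin at the centre of its underside
- tomato: loose tomato, about 58 mm, left of the carousel; origin at its underside
- garlic: loose garlic bulb, about 56 mm, right of the carousel; origin at its underside
Things that resemble listed ones, but are neither listed nor needed, are in the scene too. What is shaped like the black_jar but blue or purple is not meant.

How it is judged:
By the outcome, as a careful person would: the job done as asked, in the order asked, and still so for the second after the job is handed in, with the robot touching nothing.
It also fails if it takes over 72 s, if anything falls off the work surface, if the arm or the gripper's body presses on something with over 40 N, if the wrist force passes 120 N, or if a joint passes its speed limit or range.

ROBOT

A 7-joint arm with a two-finger parallel gripper is mounted at the origin on a cart in front of the work surface, level with it; the furniture and walls round the work are solid. World frame = base frame: x ahead of the robot, y to its left, z up, the work surface at z = 0. Lengths are in m, angles in rad, forces in N, time in s.
With the tool pointing down it reaches from about 0.425 to 0.925 m from the base axis. Payload 6.8 kg.
Tool frame: the origin (TCP) lies at the very end of the fingers, on their centre line; the grasp point (between the pads) lies 19 mm behind it; z points along the fingers, y is the line along which they close (so a half turn about z gives the same grasp; the last joint's range is limited). The gripper opens to 85 mm and grips with 20 to 120 N. Pads are 22 mm wide; open, the fingers measure 114 mm over their backs; the gripper's body (76 mm by 85 mm) begins 54 mm behind the grasp point. The pads swing forward as they close: fully open they stand 13 mm farther back than shut.
Start: joints at [-1.443, 0.477, 0.022, 1.555, -0.011, 1.109, -0.083], TCP at [0.158, 0.656, 0.231] pointing down, gripper open.
Joint ranges: [-2.96, 2.96], [-0.34, 2.1], [-1.41, 1.46], [0.24, 2.44], [-1.37, 4.51], [0.17, 1.92], [-2.96, 2.96]. Speed limits (rad/s): [2.39, 2.39, 3.14, 3.14, 3.14, 3.14, 3.14].

INTERFACE

Orientations are given as a rotation vector (axis times angle).
In Python, from bench import r gives the robot as it stands.
- The arm moves only by the tool play_rows, never from a script. Its argument "targets" is text: rows parted by semicolons, each of 5 numbers parted by spaces: the closure, from -1 (fully open) to 1 (shut), then the shift along the tool's x, y, z in m, then the turn about the tool's z in rad. In form: gripper dx dy dz spin; .... A call has 1 to 8 rows; each row is the pose to reach, as a shift and turn from the pose commanded when the call began, along the tool's axes at that moment; what a row does not reach only later rows make up. A row lasts 1/12 s, in which the tool goes at most 41.7 mm and 7.16 degrees, less where a joint would pass 70% of its speed; a pose out of reach is approached as far as the arm can. A call with a gripper value outside its range is refused whole. The fingers move at their own pace and stop on an object; "squeeze" is the grip in N (left out, the last holds). Time passes only in rows, so rows that repeat a pose let the fingers close. It gives the time, the measured TCP pose, the force, the opening and the grip force at its end, in the units of the state.
- r.get_obs(): the state, without advancing time (a new reading comes with each control period).
- r.grab_frame(name): name is "scene" or "side" or "wrist"; returns the picture (384x512x3 uint8, red, green, blue); there is no depth.
- r.camera_info(name): a dict with "fov_y" (degrees; the focal length in pixels is half the picture's height over the tangent of half this angle, whatever the lens; pixels are square), "cx", "cy" (the principal point, pixels), "position" and "rotation" of the camera in the world. Camera axes: x right, y down, z forward; pixel columns grow to the right and rows downward; lengths in m; the calibration is good to about 2 mm. A picture is of the moment at which its call begins: read the wrist's pose just before it. camera_info takes no time and is no camera call; for the wrist camera it gives the pose at the moment of the call.
- r.hand_in(): hands the job in; it is judged then, once.
The state is a dict: "clock": time; "joints": joint angles; "qvel": joint speeds; "tau": joint torques, N m; "tcp_pos": TCP position; "orientation": TCP orientation; "contact_force": force on the tool from outside, world axes, zero at the start; "moment": the same for the moment, N m; "grip_width": finger opening in m; "gripper_force": force on a finger pad.
Only numpy, scipy, OpenCV 4.12 (cv2) and the standard library are available. Lean on these libraries where they do the work, as an engineer would, in place of code of your own. Each camera call takes 0.05 s, during which the arm holds its last target. There are 200 camera calls.

## Working session

There is one attempt and no reset: what is moved stays moved. The work goes in short steps, Python scripts to look and compute and a tool call to move; the robot and the scene stay as the last step left them, time stands still between calls to the robot, and variables do not carry over. Pictures are saved under pics/ and viewed, at most 10 in all, crops included, and the job is handed in when it is done.

Besides the shell and the picture viewer there is one more tool, called after ">>>" by a JSON object that holds its "method" and its "body". play_rows: Moves the arm, as the interface text tells. Its arguments: {"type":"object","properties":{"targets":{"type":"string"},"squeeze":{"type":"number"}},"required":["targets"]}

```bash
mkdir -p pics; python3 - <<'E'
from bench import r
import cv2,numpy as np
o=r.get_obs();print(o['clock'],o['tcp_pos'],o['orientation'],o['grip_width'])
for n in ("scene","side"):
    c=r.camera_info(n);print(n,c)
    im=r.grab_frame(n);np.save(f'{n}.npy',im);cv2.imwrite(f'pics/{n}0.png',im[:,:,::-1])
E
```

```text
0.0 [0.15759426 0.65571957 0.23030052] [-3.69571381e-01 -3.11971121e+00  2.95897007e-03] 0.08529164433849584
scene {'fov_y': 57.736432283812555, 'cx': 259.77749999355774, 'cy': 194.45584353349432, 'position': array([-0.0819738 ,  1.0210924 ,  0.57865638]), 'rotation': array([-0.80350687,  2.30690725, -1.38400682])}
side {'fov_y': 57.54260912579993, 'cx': 256.65331223583655, 'cy': 188.1149197609459, 'position': array([ 0.33898211, -0.46623391,  0.61508494]), 'rotation': array([-2.23821573,  0.34208344, -0.16765687])}
```

View pics/scene0.png

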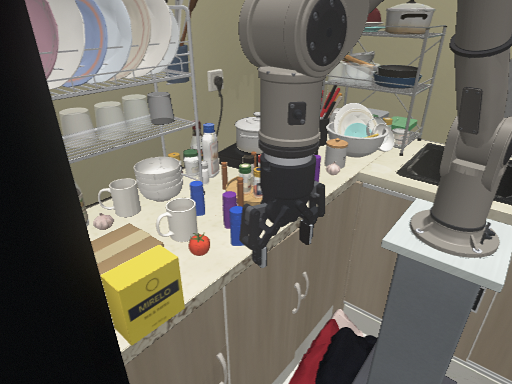

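View pics/side0.png

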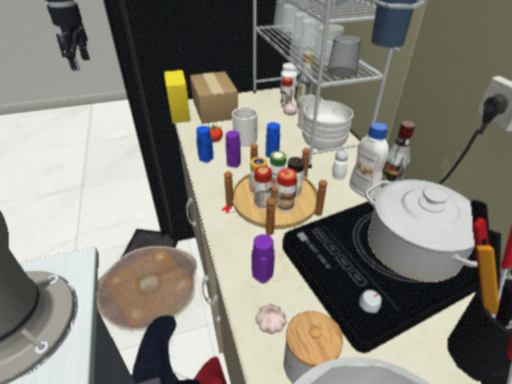

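The side view shows the carousel around (275,195) with the red pointer near (228,209). Blue jars are at (204,143) and (273,138), and purple jars at (233,148) and (263,258). I'll enlarge the carousel next.

```bash
cat > h.py <<'E'
from bench import r
import cv2,numpy as np
from scipy.spatial.transform import Rotation as R
def ray(c,px):
    f=192/np.tan(np.radians(c['fov_y'])/2)
    d=np.array([(px[0]-c['cx'])/f,(px[1]-c['cy'])/f,1.])
    return np.array(c['position']),R.from_rotvec(c['rotation']).apply(d)
def onz(c,px,z):
    p,d=ray(c,px);return p+d*(z-p[2])/d[2]
def proj(c,P):
    f=192/np.tan(np.radians(c['fov_y'])/2)
    q=R.from_rotvec(c['rotation']).inv().apply(np.array(P)-c['position'])
    return np.round([c['cx']+f*q[0]/q[2],c['cy']+f*q[1]/q[2]],1)
E
python3 - <<'E'
from h import *
im=np.load('side.npy');c=r.camera_info('side')
cv2.imwrite('pics/crop1.png',cv2.resize(im[115:245,190:350,::-1],None,fx=5,fy=4.6 and 5,interpolation=cv2.INTER_CUBIC)[:600])
for n,p,z in [('pointer',(228,209),.006),('tomato',(215,134),.03),('blue1',(205,158),0),('purple1',(233,162),0),('blue2',(272,153),0),('purple2',(263,276),0),('mug',(245,144),0),('garlic',(270,322),.02)]:
    print(n,onz(c,p,z).round(3))
E
```

```text
pointer [0.469 0.181 0.006]
tomato [0.51  0.515 0.03 ]
blue1 [0.458 0.434 0.   ]
purple1 [0.535 0.387 0.   ]
blue2 [0.665 0.399 0.   ]
purple2 [ 0.491 -0.037  0.   ]
mug [0.599 0.475 0.   ]
garlic [ 0.467 -0.151  0.02 ]
```

View pics/crop1.png

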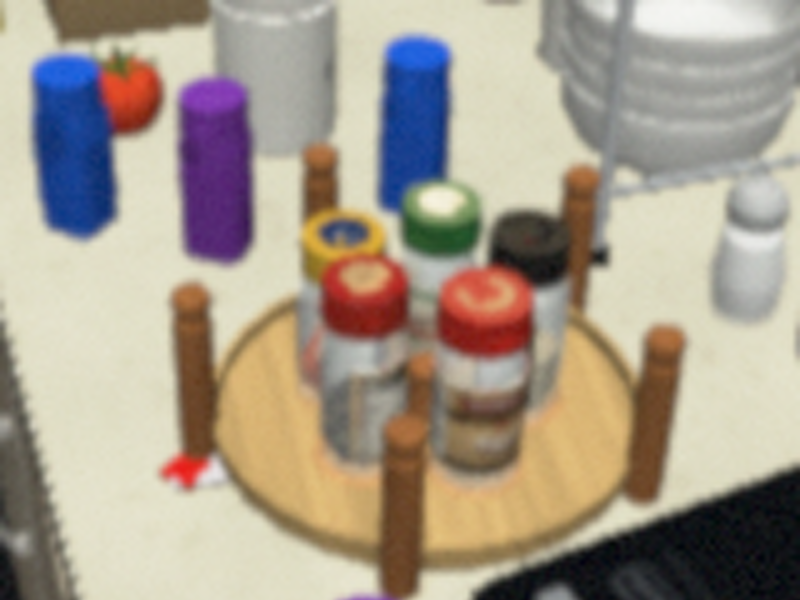

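The lids in the crop are yellow (345,237), green (440,220), black (530,240), red (365,295) and red (485,305). The yellow lid is at full-frame (259,162) and is the only yellow-lidded jar on the turntable. The big yellow thing at the far left is a box, so it isn't the target. The five post tops are visible too.

```bash
python3 - <<'E'
from h import *
c=r.camera_info('side')
from scipy.optimize import least_squares
px=np.array([(190,293),(320,152),(581,172),(665,335),(405,428)])/5+[190,115]
px-=.4
P=np.array([onz(c,p,.115) for p in px])[:,:2];print(P.round(3))
a0=np.arctan2(*(P-P.mean(0)).T[::-1])
def f(v):
    k=np.round((a0-v[2])/(2*np.pi/5))
    a=v[2]+k*2*np.pi/5
    return (P-v[:2]-.118*np.c_[np.cos(a),np.sin(a)]).ravel()
s=least_squares(f,[*P.mean(0),a0[0]]);C=s.x[:2]
print('C',C.round(4),'post ang',np.degrees(s.x[2]),'res mm',(f(s.x)*1e3).round(1))
ptr=onz(c,np.array([188,470])/5+[189.6,114.6],.006)[:2]
v=ptr-C;print('ptr',ptr,np.linalg.norm(v),'front deg',np.degrees(np.arctan2(v[1],v[0])))
for n,p,h in [('y',(345,237),.12),('g',(440,207),.121),('k',(530,235),.131),('r1',(365,280),.133),('r2',(485,290),.13)]:
    q=onz(c,np.array(p)/5+[189.6,114.6],h)[:2]-C
    print(n,np.linalg.norm(q).round(3),np.degrees(np.arctan2(q[1],q[0])).round(1))
im=np.load('side.npy');m=(im[...,0]>200)&(im[...,1]<60)
ys,xs=np.nonzero(m[200:220,215:240]);print('red',xs.mean()+215,ys.mean()+200,xs.min()+215,len(xs))
E
```

```text
[[0.475 0.187]
 [0.57  0.287]
 [0.695 0.229]
 [0.677 0.091]
 [0.54  0.065]]
C [0.5914 0.1719] post ang 172.53510751671035 res mm [ 0.5 -0.2  0.5 -0.5 -0.2  0.6 -0.5  0.3 -0.2 -0.1]
ptr [0.46751399 0.18326811] 0.12445285821422279 front deg 174.75397626062465
y 0.046 138.4
g 0.044 65.0
k 0.047 -11.0
r1 0.047 -151.6
r2 0.044 -76.6
red 227.0 208.16666666666666 225 12
```

Calibration gives these results:
- The axis is at (0.591, 0.172), and the five-post fit is good to under 1 mm.
- Yellow sits at about 136.5°, and the pointer is roughly at 174.7°, partly hidden by a post.
- The turntable needs to turn counter-clockwise by about 38°. I'll push post A (172.5°) from its +y side with closed fingers.

The approach comes first.

>>> {"method": "play_rows", "body": {"targets": "1 -0.015 -0.012 0 0; 1 -0.045 -0.035 0 0; 1 -0.075 -0.058 0 0; 1 -0.105 -0.081 0 0; 1 -0.135 -0.104 0 0; 1 -0.165 -0.127 0 0; 1 -0.195 -0.150 0 0; 1 -0.225 -0.173 0 0"}}

```text
clock: 0.77
tcp_pos: [0.3368, 0.4337, 0.231]
orientation: [-0.369, -3.12, 0.001]
contact_force: [1.3, 0.4, -0.4]
grip_width: 0.0002
gripper_force: 0.0
```

>>> {"method": "play_rows", "body": {"targets": "1 -0.030 -0.023 0 0; 1 -0.060 -0.046 0 0; 1 -0.090 -0.069 0 0; 1 -0.120 -0.092 0 0; 1 -0.150 -0.115 0 0; 1 -0.180 -0.138 0 0; 1 -0.196 -0.151 0 0; 1 -0.196 -0.151 0 0"}}

```text
clock: 1.43
tcp_pos: [0.4945, 0.2371, 0.2312]
orientation: [0.383, 3.117, -0.004]
contact_force: [-0.1, -0.6, 0.7]
grip_width: 0.0
gripper_force: 0.0
```

```bash
python3 - <<'E'
from h import *
c=r.camera_info('wrist');im=r.grab_frame('wrist');np.save('wrist.npy',im);print(c)
cv2.imwrite('pics/wrist1.png',im[:,:,::-1])
im=r.grab_frame('side');cv2.imwrite('pics/side1.png',cv2.resize(im[60:300,120:380,::-1],None,fx=2,fy=2))
c=r.camera_info('wrist')
for a in (174.7,):
  for d in (.105,.14): print(proj(c,[.5914+d*np.cos(np.radians(a)),.1719+d*np.sin(np.radians(a)),.006]))
E
```

```text
{'fov_y': 70.35185749037865, 'cx': 256.1449334300128, 'cy': 190.9848800866213, 'position': array([0.42060232, 0.25570709, 0.37372578]), 'rotation': array([2.27224184, 1.77797237, 0.27424393])}
[212.7 169.9]
[207.8 144.7]
```

View pics/wrist1.png

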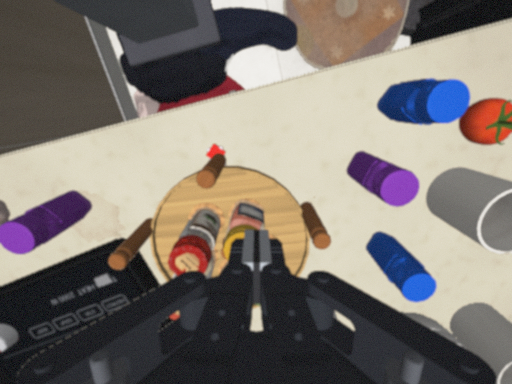

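The wrist view shows the pointer clear of the post at about (216,151), the yellow lid at (238,240), and the fingers in the gap beside post A at (211,172). I'll measure the pointer direction from here.

```bash
python3 - <<'E'
from h import *
c=r.camera_info('wrist');im=np.load('wrist.npy').astype(int)
m=((im[...,0]>170)&(im[...,1]<90)&(im[...,2]<90)).astype(np.uint8);m[:130]=0;m[165:]=0;m[:,:200]=0;m[:,235:]=0
ys,xs=np.nonzero(m);print(len(xs),xs.min(),xs.max(),ys.min(),ys.max())
C=np.array([.5914,.1719])
Q=np.array([onz(c,p,.0065)[:2] for p in zip(xs,ys)]);q=Q.mean(0)-C
print(Q.mean(0),np.linalg.norm(q),np.degrees(np.arctan2(q[1],q[0])))
d=Q-C;print(np.hypot(*d.T).min(),np.hypot(*d.T).max(),np.sort(np.degrees(np.arctan2(d[:,1],d[:,0])))[[0,-1]])
# independent centre: rim ellipse from wood hue, and post A top
hsv=cv2.cvtColor(im.astype(np.uint8),cv2.COLOR_RGB2HSV)
print([proj(c,[C[0]+.112*np.cos(t),C[1]+.112*np.sin(t),.034]) for t in np.radians([90,120,150,180,210,240])])
print('postA top',onz(c,(207,180),.115))
E
```

```text
102 208 223 145 157
[0.462466   0.19170655] 0.13044644844045655 171.2666228818404
0.12310067786654025 0.13872754523173103 [166.38749192 175.74314356]
[array([302.9, 230. ]), array([283.8, 194.6]), array([245.8, 172.2]), array([200.5, 171.1]), array([162.9, 191.7]), array([144.4, 226.3])]
postA top [0.47480527 0.19650024 0.115     ]
```

>>> {"method": "play_rows", "body": {"targets": "1 0 0 0.035 0; 1 0 0 0.07 0; 1 0 0 0.105 0; 1 0 0 0.135 0; 1 0 0 0.153 0; 1 0 0 0.156 0; 1 0 0 0.156 0"}}

```text
clock: 2.12
tcp_pos: [0.4897, 0.2439, 0.0742]
orientation: [-0.366, -3.118, 0.002]
contact_force: [0.5, 0.6, 0.1]
grip_width: -0.0001
gripper_force: 0.0
```

The arm was still settling after that frame, so I'll recompute with the camera pose printed just before it.

```bash
python3 - <<'E'
from h import *
c=dict(fov_y=70.35185749037865,cx=256.1449334300128,cy=190.9848800866213,position=np.array([0.42060232,0.25570709,0.37372578]),rotation=np.array([2.27224184,1.77797237,0.27424393]))
im=np.load('wrist.npy').astype(int)
m=((im[...,0]>170)&(im[...,1]<90)&(im[...,2]<90)).astype(np.uint8);m[:130]=0;m[165:]=0;m[:,:200]=0;m[:,235:]=0
ys,xs=np.nonzero(m)
C=np.array([.5914,.1719])
Q=np.array([onz(c,p,.0065)[:2] for p in zip(xs,ys)]);q=Q.mean(0)-C
print(Q.mean(0),np.linalg.norm(q),np.degrees(np.arctan2(q[1],q[0])))
print([proj(c,[C[0]+.112*np.cos(t),C[1]+.112*np.sin(t),.034]) for t in np.radians([90,120,150,180,210,240])])
# rim: wood mask edge points -> circle fit on z=.034
hsv=cv2.cvtColor(im.astype(np.uint8),cv2.COLOR_RGB2HSV)
w=cv2.inRange(hsv,(10,90,120),(25,200,255));w[:,:140]=0;w[:,320:]=0;w[:160]=0;w[280:]=0
pts=[]
for a in np.radians([75,85,125,135,145,155,180,185,195,205]):
    rr=[k for k in np.arange(.09,.13,.0005) if w[tuple(proj(c,[C[0]+k*np.cos(a),C[1]+k*np.sin(a),.034]).round().astype(int)[::-1])]]
    if rr: pts.append([C[0]+max(rr)*np.cos(a),C[1]+max(rr)*np.sin(a)])
    print(np.degrees(a).round(),max(rr) if rr else None)
E
```

```text
[0.46561164 0.1863078 ] 0.1266108045180859 173.46581514116477
[array([306.7, 226.5]), array([287.5, 191.1]), array([249.4, 168.7]), array([203.9, 167.9]), array([166.3, 188.9]), array([148. , 223.7])]
75.0 0.12800000000000003
85.0 0.11400000000000002
125.0 0.11250000000000002
135.0 0.11200000000000002
145.0 0.11150000000000002
155.0 0.11100000000000002
180.0 0.11350000000000002
185.0 0.10950000000000001
195.0 0.10850000000000001
205.0 0.10750000000000001
```

```bash
cat > wp.py <<'E'
from h import *
def wp(angs,rad,ref=160.7,C=(.5914,.1719),spin=True):
    o=r.get_obs();M=R.from_rotvec(o['orientation']).as_matrix();p=np.array(o['tcp_pos'])
    print(o['clock'],p.round(4))
    cur=np.degrees(np.arctan2(M[0,1],-M[1,1]))  # tool -y direction = (-sin t, cos t)
    for a,k in zip(angs,np.broadcast_to(rad,len(angs))):
        t=np.radians(a);q=np.array([C[0]+k*np.cos(t),C[1]+k*np.sin(t),p[2]])
        want=a+5.8
        print(a,(M.T@(q-p)).round(3), round(-np.radians((want%360)-(cur%360)),2))
    print('cur tang',cur%360)
E
python3 -c "
from wp import *
wp([150,155,159,162,165,168,171,174,177,180,183,186,189,192,194],.118)"
```

```text
2.1167 [0.4897 0.2439 0.0742]
150 [-0.003 -0.013  0.   ] 0.19
155 [-0.    -0.023  0.   ] 0.1
159 [ 0.001 -0.031  0.   ] 0.03
162 [ 0.002 -0.037  0.   ] -0.02
165 [ 0.002 -0.043  0.   ] -0.07
168 [ 0.002 -0.049  0.   ] -0.13
171 [ 0.002 -0.056  0.   ] -0.18
174 [ 0.001 -0.062  0.   ] -0.23
177 [ 0.    -0.068  0.   ] -0.28
180 [-0.001 -0.074  0.   ] -0.33
183 [-0.002 -0.08   0.   ] -0.39
186 [-0.004 -0.086  0.   ] -0.44
189 [-0.007 -0.091  0.   ] -0.49
192 [-0.009 -0.097  0.   ] -0.54
194 [-0.011 -0.101  0.   ] -0.58
cur tang 166.61843949636778
```

>>> {"method": "play_rows", "body": {"targets": "1 -0.002 -0.010 0 0; 1 0 -0.020 0 0; 1 0.001 -0.030 0 0; 1 0.002 -0.037 0 -0.02; 1 0.002 -0.043 0 -0.07; 1 0.002 -0.049 0 -0.13; 1 0.002 -0.056 0 -0.18; 1 0.001 -0.062 0 -0.23"}}

```text
clock: 2.78
tcp_pos: [0.4763, 0.1827, 0.0764]
orientation: [0.004, 3.139, 0.003]
contact_force: [0.9, 2.3, 1.5]
grip_width: -0.0002
gripper_force: 1.2
```

```bash
python3 -c "
from wp import *
wp([177,180,183,186,189,192,194],.118);print(r.get_obs()['contact_force'])
im=r.grab_frame('side');cv2.imwrite('pics/side2.png',cv2.resize(im[90:270,150:370,::-1],None,fx=3.3,fy=3.3))"
```

```text
2.7833 [0.4763 0.1827 0.0764]
177 [ 0.003 -0.005 -0.   ] -0.05
180 [ 0.003 -0.011 -0.   ] -0.1
183 [ 0.003 -0.017 -0.   ] -0.16
186 [ 0.002 -0.023 -0.   ] -0.21
189 [ 0.001 -0.029 -0.   ] -0.26
192 [ 0.    -0.035 -0.   ] -0.31
194 [-0.001 -0.039 -0.   ] -0.35
cur tang 179.85780198591215
[0.91862951 2.30929079 1.45093088]
```

View pics/side2.png

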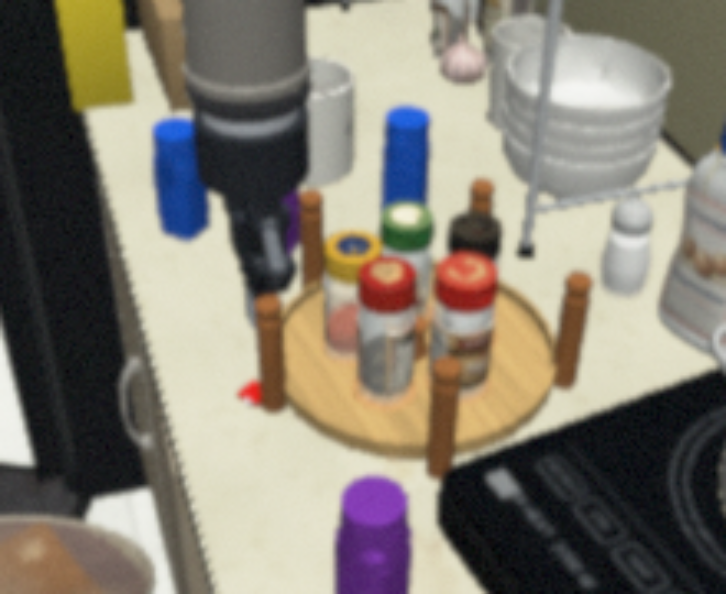

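The push is working: the fingers are against post A at crop (268,300), force is about 2 N, and the jars are upright. I'll carry on.

>>> {"method": "play_rows", "body": {"targets": "1 0.002 -0.005 0 -0.05; 1 0.002 -0.011 0 -0.10; 1 0.002 -0.017 0 -0.16; 1 0.002 -0.023 0 -0.21; 1 0.001 -0.029 0 -0.26; 1 0.0 -0.034 0 -0.31; 1 0.0 -0.034 0 -0.31; 1 0.0 -0.034 0 -0.31"}}

```text
clock: 3.5
tcp_pos: [0.4758, 0.1484, 0.0758]
orientation: [-0.471, 3.105, 0.0]
contact_force: [0.5, 0.1, 0.9]
grip_width: -0.0002
gripper_force: 0.4
```

```bash
python3 - <<'E'
from wp import *
print(r.get_obs()['contact_force'])
wp([191,193,195,197,199],.118)
c=r.camera_info('side');im=r.grab_frame('side');np.save('side3.npy',im)
x0,y0=190,120
cv2.imwrite('pics/side3.png',cv2.resize(im[y0:y0+120,x0:x0+160,::-1],None,fx=5,fy=5,interpolation=cv2.INTER_CUBIC))
E
```

```text
[0.51576685 0.07832023 0.94900615]
3.5 [0.4758 0.1484 0.0758]
191 [-0.     0.001  0.   ] 0.01
193 [ 0.    -0.003 -0.   ] -0.03
195 [ 0.001 -0.007 -0.   ] -0.06
197 [ 0.001 -0.011 -0.   ] -0.1
199 [ 0.001 -0.015 -0.   ] -0.13
cur tang 197.2607588034971
```

View pics/side3.png

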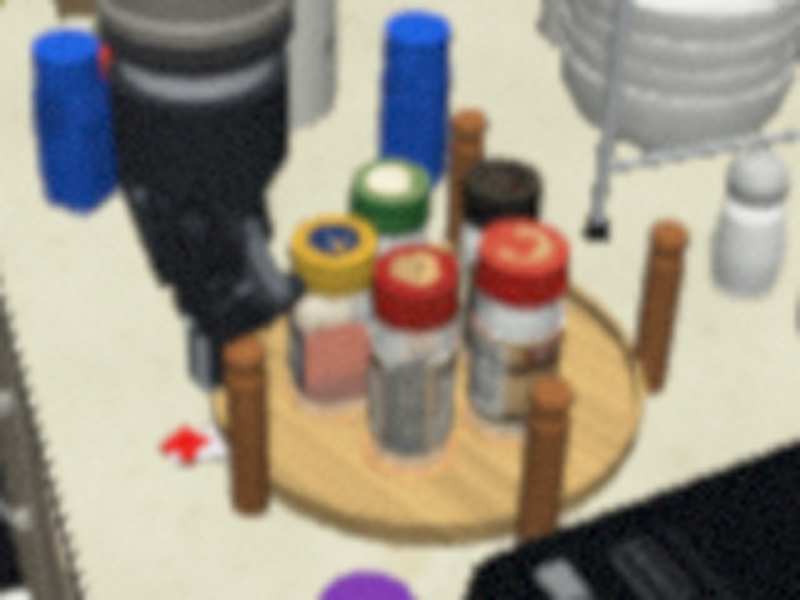

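The crop shows post tops at (244,342), (468,117), (669,231) and (551,387), with the red pointer clear at (187,444). I'll work out the remaining angle.

```bash
python3 - <<'E'
from h import *
c=r.camera_info('side');C=np.array([.5914,.1719]);im=np.load('side3.npy').astype(int)
ang=lambda p,z:(lambda q:(np.degrees(np.arctan2(q[1],q[0]))%360,np.hypot(*q)))(onz(c,np.array(p)/5+[189.6,119.6],z)[:2]-C)
for p in [(244,342),(468,118),(669,232),(551,388)]:
    a,k=ang(p,.115);print((a-172.5)%72,k)
print('yellow',ang((335,237),.12))
m=(im[...,0]>150)&(im[...,1]<110)&(im[...,2]<110);m[:200]=0;m[218:]=0;m[:,:218]=0;m[:,234:]=0
ys,xs=np.nonzero(m);Q=np.array([onz(c,p,.006)[:2] for p in zip(xs,ys)])-C
print(len(xs),xs.mean(),ys.mean(),np.hypot(*Q.T).min(),np.hypot(*Q.T).max(),'mean ptr',np.degrees(np.arctan2(*Q.mean(0)[::-1])),np.hypot(*Q.mean(0)))
i=np.argsort(-np.hypot(*Q.T))[:3];print('tip',np.degrees(np.arctan2(Q[i,1],Q[i,0])))
E
```

```text
30.836030316270495 0.11602098737890545
31.919234114082983 0.11585612437476736
30.87725879956173 0.1168694052199347
32.030569785241255 0.11694803088249049
yellow (np.float64(165.07175130392778), np.float64(0.04686263702060288))
28 226.57142857142858 208.46428571428572 0.11705195024284432 0.13512747342214995 mean ptr 174.36432265451054 0.12590371327962757
tip [174.44388194 172.85255049 174.66711359]
```

The turntable has turned about 31.4°, which leaves about 6.5°. I'll push that slowly.

>>> {"method": "play_rows", "body": {"targets": "1 0 -0.003 0 -0.03; 1 0.001 -0.006 0 -0.05; 1 0.001 -0.009 0 -0.08; 1 0.001 -0.011 0 -0.10; 1 0.001 -0.013 0 -0.11; 1 0.001 -0.013 0 -0.11; 1 0.001 -0.013 0 -0.11"}}

```text
clock: 4.13
tcp_pos: [0.4788, 0.1361, 0.0754]
orientation: [-0.645, 3.074, -0.0]
contact_force: [-0.5, 0.8, 3.1]
grip_width: 0.0002
gripper_force: 1.3
```

>>> {"method": "play_rows", "body": {"targets": "1 0 0.004 0 0; 1 0 0.012 0 0; 1 0 0.015 -0.02 0; 1 0 0.015 -0.055 0; 1 0 0.015 -0.09 0; 1 0 0.015 -0.13 0; 1 0 0.015 -0.15 0; 1 0 0.015 -0.15 0"}}

```text
clock: 4.8
tcp_pos: [0.4747, 0.1516, 0.23]
orientation: [-0.645, 3.067, 0.003]
contact_force: [0.1, 0.6, -0.5]
grip_width: -0.0003
gripper_force: 0.0
```

>>> {"method": "play_rows", "body": {"targets": "1 0 0.03 -0.01 0; 1 0 0.06 -0.02 0; 1 0 0.10 -0.02 0; 1 0 0.12 -0.02 0; 1 0 0.12 -0.02 0; 1 0 0.12 -0.02 0; 1 0 0.12 -0.02 0; 1 0 0.12 -0.02 0"}}

```text
clock: 5.47
tcp_pos: [0.4245, 0.2584, 0.2446]
orientation: [0.643, -3.074, 0.002]
contact_force: [0.8, 0.1, -0.2]
grip_width: 0.0003
gripper_force: 0.0
```

```bash
python3 - <<'E'
from wp import *
c=r.camera_info('side');im=r.grab_frame('side');np.save('side4.npy',im)
w=r.camera_info('wrist');iw=r.grab_frame('wrist');np.save('w4.npy',iw);np.save('w4c.npy',w,allow_pickle=True)
a=cv2.resize(im[120:240,200:340,::-1],None,fx=5,fy=5,interpolation=cv2.INTER_CUBIC)
cv2.imwrite('pics/side4.png',a);cv2.imwrite('pics/w4.png',iw[...,::-1]);print(w)
E
```

```text
{'fov_y': 70.35185749037865, 'cx': 256.1449334300128, 'cy': 190.9848800866213, 'position': array([0.35522386, 0.22705182, 0.38751062]), 'rotation': array([1.6139065 , 2.46989734, 0.38100087])}
```

View pics/side4.png

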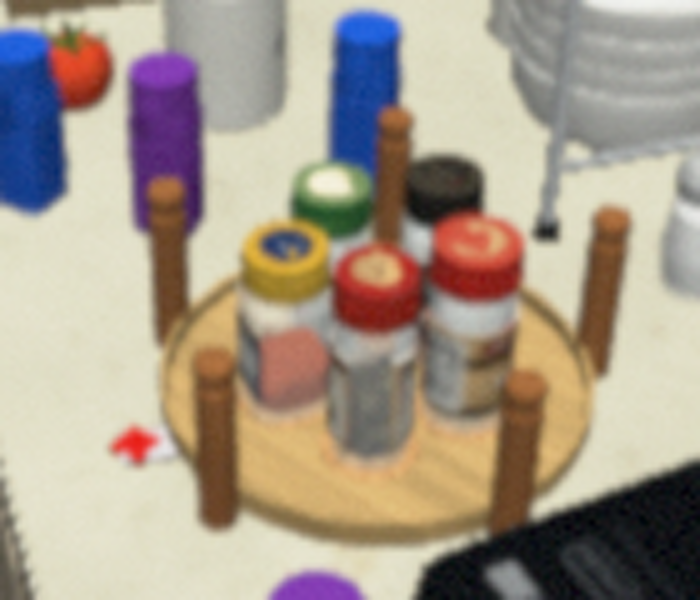

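View pics/w4.png

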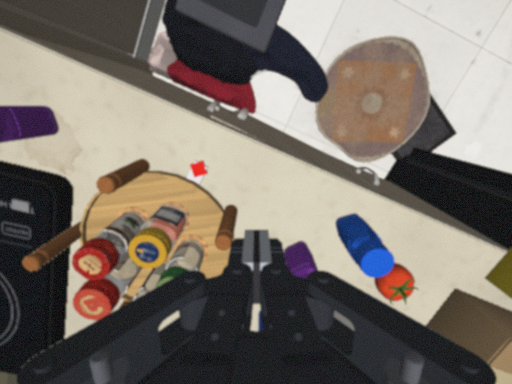

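In the side crop the posts are free of the hand, with tops at (214,358), (167,187), (395,116), (611,216) and (524,381). The pointer is at (136,445) and the yellow lid at (287,245). The wrist view shows the pointer at (198,169) and the yellow lid at (150,247). I'll fit the angle again.

```bash
python3 - <<'E'
from h import *
from scipy.optimize import least_squares
c=r.camera_info('side');im=np.load('side4.npy').astype(int)
off=np.array([199.6,119.6])
P=np.array([onz(c,np.array(p)/5+off,.115)[:2] for p in [(214,360),(167,189),(395,117),(611,218),(524,383)]])
a0=np.arctan2(*(P-P.mean(0)).T[::-1])
def f(v):
    a=v[2]+np.round((a0-v[2])/(2*np.pi/5))*2*np.pi/5
    return (P-v[:2]-.118*np.c_[np.cos(a),np.sin(a)]).ravel()
s=least_squares(f,[*P.mean(0),a0[0]]);C=s.x[:2];A=np.degrees(s.x[2])%360
print('C',C,'A',A,'yellow place',A-36,(f(s.x)*1e3).round(1))
def ang(q):return np.degrees(np.arctan2(q[1],q[0]))%360,np.hypot(*q)
ptr=np.array([226.8,208.45])
print('ptr',ang(onz(c,ptr,.006)[:2]-C),ang(onz(c,np.array((136,445))/5+off,.006)[:2]-C))
print('yellow lid',ang(onz(c,np.array((287,245))/5+off,.12)[:2]-C))
w=np.load('w4c.npy',allow_pickle=True).item();iw=np.load('w4.npy').astype(int)
m=(iw[...,0]>160)&(iw[...,1]<90)&(iw[...,2]<90);m[:150]=0;m[185:]=0;m[:,:180]=0;m[:,215:]=0
ys,xs=np.nonzero(m);pw=onz(w,(xs.mean(),ys.mean()),.006)[:2];print('wrist ptr',pw,ang(pw-C))
hs=cv2.cvtColor(np.load('w4.npy'),cv2.COLOR_RGB2HSV)
y=cv2.inRange(hs,(20,130,120),(35,255,255));y[:,:120]=0;y[:,185:]=0;y[:215]=0;y[285:]=0
pts=cv2.findNonZero(y);(x,yy),rad=cv2.minEnclosingCircle(pts);yl=onz(w,(x,yy),.12)[:2];print('wrist lid',(x,yy,rad),yl,ang(yl-C))
for p in [(142,165),(231,211)]:print('wrist post',onz(w,p,.115)[:2])
for a,k,z in [(A,.118,.115),(A-72,.118,.115),(A-36,.048,.12),(174.5,.1259,.006),(174.5,.048,.12),(174.5,.048,.024),]:print(a,proj(w,[C[0]+k*np.cos(np.radians(a)),C[1]+k*np.sin(np.radians(a)),z]))
E
```

```text
C [0.590702   0.16994697] A 210.36234507167478 yellow place 174.36234507167478 [ 1.2  0.8  1.2 -1.  -0.8 -0.8 -1.3 -0.1 -0.3  1.1]
ptr (np.float64(173.48076917491073), np.float64(0.12483834262752685)) (np.float64(173.73821470266353), np.float64(0.12491057017459825))
yellow lid (np.float64(170.61906938922564), np.float64(0.04624261937078806))
wrist ptr [0.46786089 0.18619783] (np.float64(172.46400068341276), np.float64(0.12391136949870983))
wrist lid (147.9045867919922, 248.38168334960938, 20.381994247436523) [0.5413202  0.17836595] (np.float64(170.32480874499984), np.float64(0.050094320642929215))
wrist post [0.4552759  0.14409579]
wrist post [0.46550519 0.24600702]
210.36234507167478 [101.2 181.3]
138.36234507167478 [220.4 240.2]
174.36234507167478 [144.2 248.4]
174.5 [196.2 165.8]
174.5 [144.1 248.3]
174.5 [170.3 214.8]
```

```bash
python3 - <<'E'
from h import *
from scipy.optimize import least_squares
c=r.camera_info('side');off=np.array([199.6,119.6])
L=[((287,245),.12),((332,186),.121),((445,180),.131),((478,238),.13),((378,269),.133)]
P=np.array([onz(c,np.array(p)/5+off,z)[:2] for p,z in L]);k=np.arange(5)*-72*np.pi/180
f=lambda v:(P-v[:2]-.048*np.c_[np.cos(v[2]+k),np.sin(v[2]+k)]).ravel()
s=least_squares(f,[.59,.171,3.03]);print(s.x[:2],np.degrees(s.x[2]),(f(s.x)*1e3).round(1))
for C in [(.5914,.1719),(.5907,.16995),s.x[:2]]:
    print([np.degrees(np.arctan2(*(q-C)[::-1])).round(1)%360 for q in [P[0],onz(c,(226.8,208.45),.006)[:2]]])
E
```

```text
[0.59197496 0.17202421] 174.43520067774284 [ 0.9  0.8 -0.5 -1.9 -2.3 -4.6  0.8  3.1  1.1  2.6]
[np.float64(173.1), np.float64(174.4)]
[np.float64(170.6), np.float64(173.5)]
[np.float64(173.4), np.float64(174.5)]
```

The lid fit puts the yellow jar's place at 174.4° and the pointer at 174.5°, and the post fit agrees to within a degree. The arm is clear, so I'm handing in.

```bash
python3 -c "
from bench import r
print(r.hand_in())"
```

```text
the job is handed in; nothing more can be done
None
```

I turned the carousel by pushing one post and handed the job in with the arm clear: the yellow-lidded jar is at the front, about 0–3° off the red pointer by camera (the fits put its place within about 1°), and the result has not been reported back.

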